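# Plug the air holes, then rock the stuck mould insert free

### The arm

A 6-joint arm with a two-finger parallel gripper is mounted at the origin on the work surface. World frame = base frame: x ahead of the robot, y to its left, z up, the work surface at z = 0. Lengths are in m, angles in rad, forces in N, time in s.
With the tool pointing down it reaches from about 0.4 to 0.925 m from the base axis. Payload 12.5 kg.
Tool frame: the origin (TCP) lies between the finger pads; the fingertips stand 14 mm ahead of it and the grasp point (between the pads) lies 5 mm behind it; z points along the fingers, y is the line along which they close (so a half turn about z gives the same grasp; the last joint's range is limited). The gripper opens to 95 mm and grips with 3 to 60 N. Pads are 20 mm wide; open, the fingers measure 119 mm over their backs; the gripper's body (75 mm by 180 mm) begins 59 mm behind the grasp point.
Start: joints at [-1.378, 0.491, 1.559, -0, 1.092, -0.106], TCP at [0.184, -0.597, 0.229] pointing down, gripper open.
Joint ranges: [-3.1, 3.1], [-0.84, 2.19], [0.05, 2.79], [-1.13, 4.28], [0.06, 2.93], [-2.69, 2.69]. Speed limits (rad/s): [2.22, 2.22, 2.79, 3.14, 3.14, 3.14].

### API

Orientations are given as [roll, pitch, yaw] about the fixed x, y, z axes, in that order (R = Rz(yaw) Ry(pitch) Rx(roll)).
In Python, from plant import bot, vision gives the robot as it stands (bot), with the cameras (vision).
- The arm moves only by the shell command python3 jog.py 'ROWS' [FORCE]. ROWS is a JSON list of rows, 1 to 10 of them, each of 5 numbers: dx, dy, dz in m, then a turn about the tool's z in rad, then the opening from 0.0 (shut) to 1.0 (fully open); each row shifts and turns the commanded pose from where the row before left it, along the tool's axes as they then stand; what a row does not reach is not made up. A row lasts 1/12 s, in which the tool goes at most 0.0417 m and 0.125 rad, less where a joint would pass 70% of its speed; a pose out of reach is approached as far as the arm can. The fingers move at their own pace and stop on an object; FORCE is the grip in N (left out, the last holds). Time passes only in rows, so rows that do not move let the fingers close. It prints the time, the measured TCP pose, the force, the opening and the grip force at its end.
- bot.get_obs(): the state, without advancing time (a new reading comes with each control period).
- vision.get_image(name): name is "scene" or "top"; returns the picture (420x560x3 uint8, blue, green, red); there is no depth.
- vision.calibration(name): a dict with "fx", "fy", "cx", "cy" (pixels), "dist" ([k1, k2, p1, p2, k3] as OpenCV has them; the pictures are not rectified), "pose" (4x4, takes a point from camera to world coordinates). Camera axes: x right, y down, z forward; pixel columns grow to the right and rows downward; lengths in m; the calibration is good to about 2 mm. A picture is of the moment at which its call begins. calibration takes no time and is no camera call.
- bot.close_job(): hands the job in; it is judged then, once.
The state is a dict: "clock": time; "qpos": joint angles; "dq": joint speeds; "effort": joint torques, N m; "ee_pos": TCP position; "eef_rot": TCP orientation; "ft_force": force on the tool from outside, world axes, zero at the start; "wrist_torque": the same for the moment, N m; "finger_gap": opening from 0.0 (shut) to 1.0 (fully open); "grasp_force": force on a finger pad.
Only numpy, scipy, OpenCV 4.12 (cv2) and the standard library are available. Lean on these libraries where they do the work, as an engineer would, in place of code of your own. Each camera call takes 0.05 s, during which the arm holds its last target. There are 200 camera calls.

### The job

Get the mould plate ready for a change of insert: push the spare brass plugs from the wooden block fully home into whichever air holes of the aluminium plate are still open, so no grit can fall in. Then grip the red tab of the stuck steel insert and rock it side to side, first towards the robot and then away, until it works loose, without pulling the loosely seated plate up off its base and without disturbing the plugs already in place or the other things on the bench. Finish while still holding the insert in the gripper, upright and just clear above its pocket (a centimetre or two), touching nothing else.

Things in the scene. Friction and masses are not known exactly. Their poses are not given: they have to be found in the camera images.
- mould_base: fixed dark steel base under the plate, 170 x 260 x 12 mm, on the bench, turned up to 0.35 rad. Origin: centre of its underside on the bench; its x points roughly away from the robot, y along its length, z up.
- mould_plate (a joint): lift of the aluminium mould plate (hollow casting, 150 x 240 x 34 mm, 1.4 kg) above the base, in m. It rests at 0 by its weight, top face 46 mm above the bench, and slides straight up on four guide pins at its corners, with no sideways play. A straight pull on the insert lifts the plate instead of freeing the insert; it may not rise more than 8 mm.
- hole0 (a point): centre of the mouth of a round air hole in the plate's top face, at x -35 mm, y +20 mm in the base's frame; 21 mm diameter, 24 mm deep. Same axes as the base. Two of the four holes hold a plug at the start and two are open, which ones varies.
- hole1 (a point): centre of the mouth of a round air hole in the plate's top face, at x +35 mm, y +20 mm in the base's frame; 21 mm diameter, 24 mm deep. Same axes as the base. Two of the four holes hold a plug at the start and two are open, which ones varies.
- hole2 (a point): centre of the mouth of a round air hole in the plate's top face, at x -35 mm, y +85 mm in the base's frame; 21 mm diameter, 24 mm deep. Same axes as the base. Two of the four holes hold a plug at the start and two are open, which ones varies.
- hole3 (a point): centre of the mouth of a round air hole in the plate's top face, at x +35 mm, y +85 mm in the base's frame; 21 mm diameter, 24 mm deep. Same axes as the base. Two of the four holes hold a plug at the start and two are open, which ones varies.
- pocket (a point): centre of the mouth of the insert's pocket in the plate's top face, at x 0, y -70 mm in the base's frame; 40 mm in x by 37 mm in y, 24 mm deep. Same axes as the base. Two brass spring plungers with rounded noses, in the -x and the +x wall, 10 mm below the top face, press on the insert's x faces with about 27 N each and hold it by friction.
- plunger_a (a joint): spring plunger in the pocket's -x wall: 0 as it presses on the insert, negative as it springs inwards, at most 5 mm (m). Leaned about one nose, the insert slips up past the other nose: rocking in x by about 8 degrees each way walks it up some 4 mm a swing.
- plunger_b (a joint): the same plunger in the +x wall. The noses let go of the insert once its foot has risen 14 mm.
- insert: the stuck mould insert, 0.28 to 0.52 kg. Origin: centre of its foot; z up; axes as the base's at the start. Dark steel block 34 x 34 x 36 mm tall, then a red tab 22 mm thick in x, 30 mm wide in y, from 36 to 84 mm above the foot. At the start the foot is on the pocket's floor, 24 mm below the plate's top face: the tab's top is 60 mm above the plate.
- insert_foot (a point): centre of the insert's underside
- insert_top (a point): centre of the top of the insert's red tab, 84 mm above its foot
- spare_block: fixed wooden block, 140 x 70 x 34 mm, holding the two spare plugs in holes 35 mm either side of its centre along its x. Origin: centre of its underside on the bench.
- plug_a: brass plug, standing in one of the plate's holes at the start, to be left there, 80 g, 50 mm tall. Origin: centre of its foot; z up its axis. From the foot up: shank 18 mm diameter, 20 mm long; flange 30 mm diameter from 20 to 25 mm; round grip knob 20 mm diameter from 26 to 50 mm. Fully home, its flange lies on the top face, its foot 20 mm below it.
- plug_b: brass plug, standing in one of the plate's holes at the start, to be left there, 80 g, 50 mm tall. Origin: centre of its foot; z up its axis. From the foot up: shank 18 mm diameter, 20 mm long; flange 30 mm diameter from 20 to 25 mm; round grip knob 20 mm diameter from 26 to 50 mm. Fully home, its flange lies on the top face, its foot 20 mm below it.
- plug_c: brass plug, a spare, standing fully home in the wooden block at the start, 80 g, 50 mm tall. Origin: centre of its foot; z up its axis. From the foot up: shank 18 mm diameter, 20 mm long; flange 30 mm diameter from 20 to 25 mm; round grip knob 20 mm diameter from 26 to 50 mm. Fully home, its flange lies on the top face, its foot 20 mm below it.
- plug_d: brass plug, a spare, standing fully home in the wooden block at the start, 80 g, 50 mm tall. Origin: centre of its foot; z up its axis. From the foot up: shank 18 mm diameter, 20 mm long; flange 30 mm diameter from 20 to 25 mm; round grip knob 20 mm diameter from 26 to 50 mm. Fully home, its flange lies on the top face, its foot 20 mm below it.
- vase: blue glass vase, 140 mm tall, 80 mm across; a bystander, leave alone. Origin: centre of its underside
- tumbler: red open glass tumbler, 85 mm tall, 72 mm across; a bystander, leave alone. Origin: centre of its underside
- figurine: white and black glass cat figure, 106 mm tall, 60 mm across; a bystander, leave alone. Origin: centre of its underside
- frit_jar: green jar with a black cap, 85 mm tall, 56 mm across; a bystander, leave alone. Origin: centre of its underside
- paddle: spatula-like hand paddle lying flat, 240 mm long; a bystander, leave alone. Origin: centre of its underside as it lies
- paperweight: amber glass paperweight, 50 mm tall, 84 mm across; a bystander, leave alone. Origin: centre of its underside

How it is judged:
On the way, in this order (a step that is already met when the one before it is completed fails the run):
1. all four air holes plugged fully home and the plugs released, the insert still seated (((horizontal distance between plug_a and hole0 below 0.006 m and z of plug_a in the frame of hole0 below -0.0165 m) or (horizontal distance between plug_b and hole0 below 0.006 m and z of plug_b in the frame of hole0 below -0.0165 m) or (horizontal distance between plug_c and hole0 below 0.006 m and z of plug_c in the frame of hole0 below -0.0165 m) or (horizontal distance between plug_d and hole0 below 0.006 m and z of plug_d in the frame of hole0 below -0.0165 m)) and ((horizontal distance between plug_a and hole1 below 0.006 m and z of plug_a in the frame of hole1 below -0.0165 m) or (horizontal distance between plug_b and hole1 below 0.006 m and z of plug_b in the frame of hole1 below -0.0165 m) or (horizontal distance between plug_c and hole1 below 0.006 m and z of plug_c in the frame of hole1 below -0.0165 m) or (horizontal distance between plug_d and hole1 below 0.006 m and z of plug_d in the frame of hole1 below -0.0165 m)) and ((horizontal distance between plug_a and hole2 below 0.006 m and z of plug_a in the frame of hole2 below -0.0165 m) or (horizontal distance between plug_b and hole2 below 0.006 m and z of plug_b in the frame of hole2 below -0.0165 m) or (horizontal distance between plug_c and hole2 below 0.006 m and z of plug_c in the frame of hole2 below -0.0165 m) or (horizontal distance between plug_d and hole2 below 0.006 m and z of plug_d in the frame of hole2 below -0.0165 m)) and ((horizontal distance between plug_a and hole3 below 0.006 m and z of plug_a in the frame of hole3 below -0.0165 m) or (horizontal distance between plug_b and hole3 below 0.006 m and z of plug_b in the frame of hole3 below -0.0165 m) or (horizontal distance between plug_c and hole3 below 0.006 m and z of plug_c in the frame of hole3 below -0.0165 m) or (horizontal distance between plug_d and hole3 below 0.006 m and z of plug_d in the frame of hole3 below -0.0165 m)) and contact force between the fingers and plug_a below 0.1 N and contact force between the fingers and plug_b below 0.1 N and contact force between the fingers and plug_c below 0.1 N and contact force between the fingers and plug_d below 0.1 N and z of insert_foot in the frame of pocket below -0.008 m), for 0.2 s.
2. the insert, still in its pocket, is leaned towards the robot: tab top at least 5 mm to the base's -x side of the pocket's centre (x of insert_top in the frame of pocket below -0.005 m and z of insert_foot in the frame of pocket below -0.008 m).
3. then leaned away: tab top at least 5 mm to the +x side while the foot is still in the pocket (x of insert_top in the frame of pocket above 0.005 m and z of insert_foot in the frame of pocket below -0.002 m).
At the end, for the whole second after the job is handed in: all four holes plugged (within 6 mm, foot 16.5 mm down), plugs released; insert held at rest in the fingers, upright within 0.2 rad, foot 3 to 35 mm above the plate and within 25 mm of its pocket sideways, touching neither plate nor plugs; plate down within 2 mm (((horizontal distance between plug_a and hole0 below 0.006 m and z of plug_a in the frame of hole0 below -0.0165 m) or (horizontal distance between plug_b and hole0 below 0.006 m and z of plug_b in the frame of hole0 below -0.0165 m) or (horizontal distance between plug_c and hole0 below 0.006 m and z of plug_c in the frame of hole0 below -0.0165 m) or (horizontal distance between plug_d and hole0 below 0.006 m and z of plug_d in the frame of hole0 below -0.0165 m)) and ((horizontal distance between plug_a and hole1 below 0.006 m and z of plug_a in the frame of hole1 below -0.0165 m) or (horizontal distance between plug_b and hole1 below 0.006 m and z of plug_b in the frame of hole1 below -0.0165 m) or (horizontal distance between plug_c and hole1 below 0.006 m and z of plug_c in the frame of hole1 below -0.0165 m) or (horizontal distance between plug_d and hole1 below 0.006 m and z of plug_d in the frame of hole1 below -0.0165 m)) and ((horizontal distance between plug_a and hole2 below 0.006 m and z of plug_a in the frame of hole2 below -0.0165 m) or (horizontal distance between plug_b and hole2 below 0.006 m and z of plug_b in the frame of hole2 below -0.0165 m) or (horizontal distance between plug_c and hole2 below 0.006 m and z of plug_c in the frame of hole2 below -0.0165 m) or (horizontal distance between plug_d and hole2 below 0.006 m and z of plug_d in the frame of hole2 below -0.0165 m)) and ((horizontal distance between plug_a and hole3 below 0.006 m and z of plug_a in the frame of hole3 below -0.0165 m) or (horizontal distance between plug_b and hole3 below 0.006 m and z of plug_b in the frame of hole3 below -0.0165 m) or (horizontal distance between plug_c and hole3 below 0.006 m and z of plug_c in the frame of hole3 below -0.0165 m) or (horizontal distance between plug_d and hole3 below 0.006 m and z of plug_d in the frame of hole3 below -0.0165 m)) and contact force between each of the fingers, insert and plug_a below 0.1 N and contact force between each of the fingers, insert and plug_b below 0.1 N and contact force between each of the fingers, insert and plug_c below 0.1 N and contact force between each of the fingers, insert and plug_d below 0.1 N and z of insert_foot in the frame of pocket between 0.003 and 0.035 m and horizontal distance between insert_foot and pocket below 0.025 m and angle between insert's own z axis and vertical below 0.2 rad and contact force between the fingers and insert above 1 N and linear speed of insert below 0.02 m/s and value of joint mould_plate between -0.002 and 0.002 m and contact force between insert and mould_base below 0.1 N); the arm keeps its last pose, push and grip.
It fails at once if the plate is lifted more than 8 mm off its base (value of joint mould_plate above 0.008 m).
It fails at once if a plug already in place is taken out or shifted by more than 10 mm (distance of any of plug_a, plug_b from where it was at the start of the episode above 0.01 m).
It fails at once if a bystander is moved more than 20 mm (distance of any of vase, tumbler, figurine, frit_jar, paddle, paperweight from where it was at the start of the episode above 0.02 m).
It also fails if it takes over 72 s, if anything falls off the work surface, if the arm or the gripper's body presses on something with over 40 N, if the wrist force passes 120 N, or if a joint passes its speed limit or range.

## Working session

There is one attempt and no reset: what is moved stays moved. The work goes in short steps, Python scripts to look and compute and a shell command to move; the robot and the scene stay as the last step left them, time stands still between calls to the robot, and variables do not carry over. Pictures are saved under pics/ and viewed, at most 10 in all, crops included, and the job is handed in when it is done.

```bash
ls; mkdir -p pics
python3 - <<'E'
from plant import bot, vision
import cv2
o=bot.get_obs();print(o)
for n in("top","scene"):
    im=vision.get_image(n);cv2.imwrite(f"pics/{n}0.png",im);cv2.imwrite(f"pics/{n}0v.png",cv2.resize(im,(800,600)))
    print(vision.calibration(n))
E
```

```text
jog.py
pics
plant.py
{'clock': 0.0, 'qpos': array([-1.37761532e+00,  4.91539138e-01,  1.55947269e+00,  4.88312737e-06,
        1.09169351e+00, -1.05613138e-01]), 'dq': array([-0.00147595,  0.00032356,  0.00264494,  0.00098442, -0.0001333 ,
        0.00032089]), 'effort': array([-6.61119229e-04, -6.12654161e+01, -2.58187437e+01,  6.92532677e-02,
        4.81939595e-02, -6.51716505e-05]), 'ee_pos': array([ 0.18394888, -0.59706753,  0.22806642]), 'eef_rot': array([-3.14048663e+00, -1.21602354e-04,  2.98791828e-01]), 'ft_force': array([-0.64890778, -0.38323678,  0.05054026]), 'wrist_torque': array([-0.03487747,  0.05221745, -0.01324962]), 'grasp_force': 0.0, 'finger_gap': 1.0046587473030277}
{'fx': 490.8782399134492, 'fy': 490.8782399134492, 'cx': 275.09794311147584, 'cy': 203.0533058738956, 'dist': array([-0.05517168,  0.        ,  0.        ,  0.        ,  0.        ]), 'pose': array([[ 0.00244278, -0.99690846,  0.07853384,  0.41429483],
       [-0.99999475, -0.00260258, -0.00193247, -0.00508535],
       [ 0.00213089, -0.0785287 , -0.99690958,  1.48401604],
       [ 0.        ,  0.        ,  0.        ,  1.        ]])}
{'fx': 411.5490855032451, 'fy': 411.5490855032451, 'cx': 278.08543232975455, 'cy': 206.87556755926283, 'dist': array([-0.07657028,  0.        ,  0.        ,  0.        ,  0.        ]), 'pose': array([[ 0.39514741,  0.58781951, -0.70592262,  1.24774956],
       [ 0.91854202, -0.24296708,  0.31184539, -0.30511395],
       [ 0.01179284, -0.7716445 , -0.63594473,  0.75198469],
       [ 0.        ,  0.        ,  0.        ,  1.        ]])}
```

View pics/top0v.png

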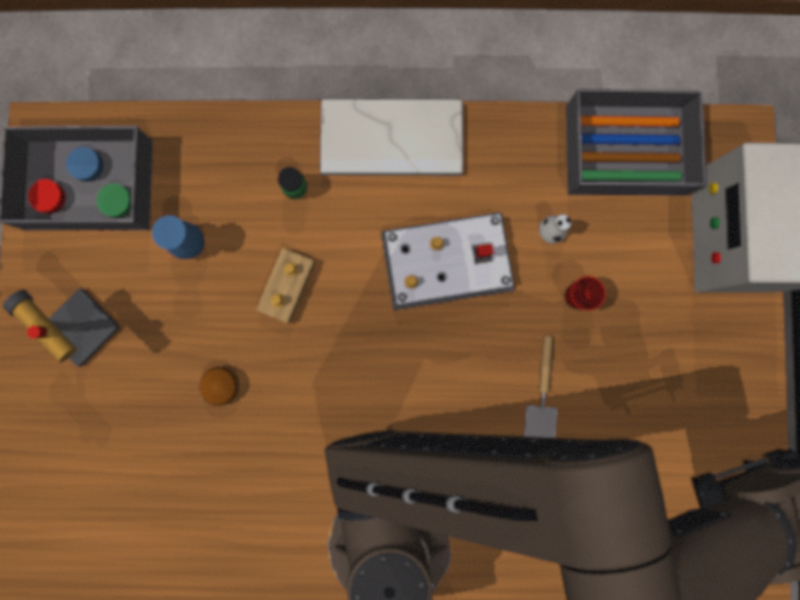

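View pics/scene0v.png

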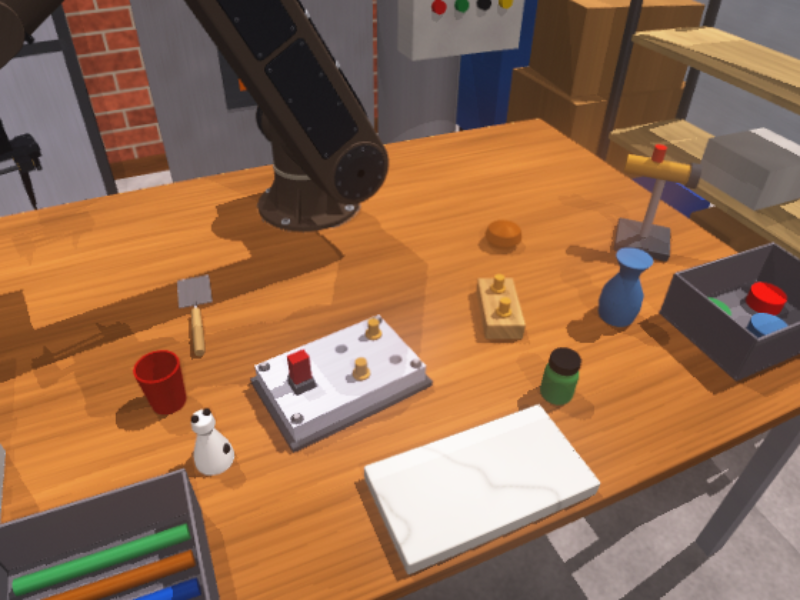

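The top view shows the plate (800×600 px) at about (448,260). The seated plugs are at (437,243) = hole1 and (411,282) = hole2. The open holes are at (405,248) = hole3 and (441,277) = hole0. The red tab is at (484,251), and the spare plugs are at (290,268) and (277,299). The scene view agrees. Next I measure subpixel.

```bash
cat > h.py <<'E'
import numpy as np, cv2
from plant import bot, vision
def ray(n,uv):
    c=vision.calibration(n);K=np.array([[c['fx'],0,c['cx']],[0,c['fy'],c['cy']],[0,0,1]])
    p=cv2.undistortPoints(np.array(uv,float).reshape(1,1,2),K,c['dist'])[0,0]
    return c['pose'][:3,3],c['pose'][:3,:3]@np.array([p[0],p[1],1])
def onplane(n,uv,z):
    o,d=ray(n,uv);return o+d*(z-o[2])/d[2]
def proj(n,P):
    c=vision.calibration(n);K=np.array([[c['fx'],0,c['cx']],[0,c['fy'],c['cy']],[0,0,1]])
    T=np.linalg.inv(c['pose']);r,_=cv2.Rodrigues(T[:3,:3])
    return cv2.projectPoints(np.array(P,float).reshape(-1,3),r,T[:3,3],K,c['dist'])[0].reshape(-1,2)
def blobs(mask,x0,y0,x1,y1,amin=6):
    m=np.zeros_like(mask);m[y0:y1,x0:x1]=mask[y0:y1,x0:x1]
    n,l,s,c=cv2.connectedComponentsWithStats(m)
    return [(c[i].round(2).tolist(),s[i].tolist()) for i in range(1,n) if s[i][4]>=amin]
E
python3 - <<'E'
import cv2,numpy as np
from h import *
R={'top':(170,140,370,240),'scene':(160,180,380,320)}
out=[]
for n in R:
    im=cv2.imread(f'pics/{n}0.png');h=cv2.cvtColor(im,cv2.COLOR_BGR2HSV)
    H,S,V=cv2.split(h);x0,y0,x1,y1=R[n]
    brass=((H>10)&(H<28)&(S>125)&(V>110)).astype(np.uint8)*255
    red=(((H<6)|(H>174))&(S>150)&(V>60)).astype(np.uint8)*255
    white=((S<60)&(V>130)).astype(np.uint8)*255
    dark=((V<110)&(S<90)).astype(np.uint8)*255
    print(n,'red',blobs(red,x0,y0,x1,y1));print('white',blobs(white,x0,y0,x1,y1,60));print('dark',blobs(dark,x0,y0,x1,y1,3))
    out.append(cv2.resize(im[y0:y1,x0:x1],(800,None) if 0 else (800,int(800*(y1-y0)/(x1-x0))),interpolation=cv2.INTER_CUBIC))
cv2.imwrite('pics/c_top.png',out[0]);cv2.imwrite('pics/c_scene.png',out[1])
E
```

```text
top red [([338.55, 175.28], [334, 172, 11, 8, 75])]
white [([313.67, 180.82], [271, 151, 86, 61, 3498])]
dark [([345.17, 149.33], [344, 149, 4, 2, 6]), ([351.08, 154.0], [350, 149, 3, 11, 12]), ([319.5, 153.0], [318, 153, 4, 1, 4]), ([345.45, 154.64], [344, 152, 5, 5, 11]), ([307.5, 155.0], [306, 155, 4, 1, 4]), ([312.5, 154.0], [311, 154, 4, 1, 4]), ([295.5, 157.0], [294, 157, 4, 1, 4]), ([289.5, 158.0], [287, 158, 6, 1, 6]), ([273.0, 161.0], [272, 161, 3, 1, 3]), ([353.0, 163.0], [353, 161, 1, 5, 5]), ([305.58, 200.43], [267, 162, 93, 55, 489]), ([275.0, 166.5], [273, 165, 4, 3, 6]), ([311.0, 169.5], [310, 168, 3, 4, 10]), ([283.37, 173.63], [281, 171, 6, 6, 30]), ([336.37, 179.6], [331, 172, 14, 12, 60]), ([308.72, 193.59], [306, 191, 6, 6, 29]), ([292.58, 196.92], [291, 195, 4, 5, 12]), ([352.6, 196.8], [352, 195, 3, 4, 5])]
scene red [([209.0, 256.1], [201, 245, 16, 24, 274])]
white [([239.99, 263.07], [178, 220, 123, 89, 4881]), ([344.25, 306.94], [275, 283, 105, 37, 1992])]
dark [([184.67, 257.39], [181, 255, 8, 5, 18]), ([210.77, 269.72], [201, 262, 20, 15, 133]), ([224.53, 291.81], [176, 264, 126, 52, 697]), ([206.75, 293.5], [204, 292, 7, 4, 12])]
```

View pics/c_top.png

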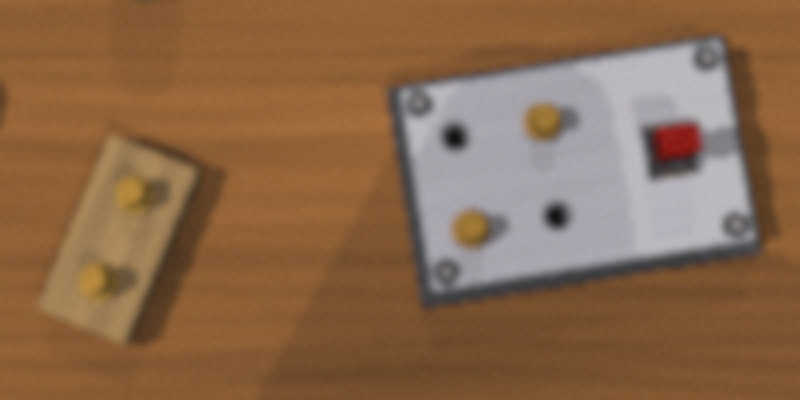

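View pics/c_scene.png

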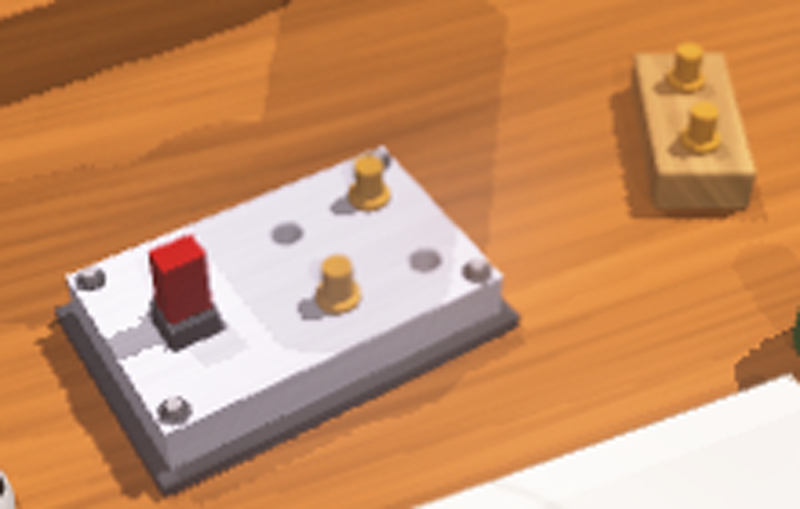

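The crops show hole3 at raw top (283.4,173.6) and scene (276.9,251.5), and hole0 at top (308.7,193.6) and scene (238.9,244.1). Spare knobs at top crop (131,193) and (97,280).

Run:
```python
from h import *
from scipy.optimize import least_squares
out={}
def cen(n,seed,kind):
    im=cv2.imread(f'pics/{n}0.png').astype(int);x,y=map(int,np.round(seed));w=9 if kind=='b' else 5
    p=im[y-w:y+w+1,x-w:x+w+1]
    if kind=='b': m=(p[...,2]-p[...,0]);m=np.clip(m-(60),0,60).astype(float)
    else: m=np.clip(np.median(p.sum(2))-60-p.sum(2),0,None).astype(float)
    yy,xx=np.mgrid[-w:w+1,-w:w+1];return [x+(m*xx).sum()/m.sum(),y+(m*yy).sum()/m.sum()]
ct=lambda a,b:((a+.5)/4-.5+170,(b+.5)/4-.5+140)
cs=lambda a,b:((a+.5)/3.636-.5+160,(b+.5)/3.636-.5+180)
h={'hole3':(ct(455,136),cs(425,260)),'hole0':(ct(557,215),cs(287,233))}
obs=[]
L={'hole0':(-.035,.02),'hole3':(.035,.085)}
for k,(t,s) in h.items():
    t=cen('top',t,'h');s2=cen('scene',s,'h')
    print(k,np.round(t,1),onplane('top',t,.046).round(4),np.round(s,1),np.round(s2,1),onplane('scene',s,.046).round(4),onplane('scene',s2,.046).round(4))
# pins (4, symmetric) top & scene
pins={'top':[ct(419,103),ct(707,57),ct(737,224),ct(446,272)],'scene':[cs(477,272),cs(175,410),cs(90,280),cs(383,160)]}
for n in pins:
    W=np.array([onplane(n,p,.046)[:2] for p in pins[n]]);print(n,W.round(4).tolist(),W.mean(0).round(4),np.linalg.norm(W-np.roll(W,1,0),axis=1).round(4))
for n in ('top','scene'):
    im=cv2.imread(f'pics/{n}0.png');hh=cv2.cvtColor(im,cv2.COLOR_BGR2HSV);H,S,V=cv2.split(hh)
    white=((S<70)&(V>120)).astype(np.uint8)*255
    x0,y0,x1,y1=(265,145,365,220) if n=='top' else (170,210,305,300)
    m=np.zeros_like(white);m[y0:y1,x0:x1]=white[y0:y1,x0:x1]
    c=max(cv2.findContours(m,0,2)[0],key=cv2.contourArea)
    if n=='top':
        W=np.array([onplane(n,p[0],.046)[:2] for p in c],np.float32);r=cv2.minAreaRect(W*1000);print('rect',r)
# plugs
P={'c':(ct(131,193),cs(690,48),.064),'d':(ct(97,280),cs(704,107),.064),'hole1':(ct(544,120),cs(339,262),.076),'hole2':(ct(472,229),cs(369,161),.076)}
for k,(t,s,z) in P.items(): print(k,onplane('top',t,z-.003).round(4),onplane('scene',s,z).round(4))
```

```text
hole3 [283.2 173.8] [ 0.6142 -0.0317  0.046 ] [276.5 251.1] [276.6 251.3] [ 0.6153 -0.028   0.046 ] [ 0.616  -0.0281  0.046 ]
hole0 [308.7 193.6] [ 0.5558 -0.1067  0.046 ] [238.6 243.7] [238.6 244. ] [ 0.5568 -0.1034  0.046 ] [ 0.5576 -0.1036  0.046 ]
top [[0.6393, -0.0055], [0.6745, -0.2191], [0.5501, -0.24], [0.5142, -0.0256]] [ 0.5945 -0.1225] [0.1268 0.2165 0.1261 0.2174]
scene [[0.6384, -0.0011], [0.6727, -0.2139], [0.549, -0.2356], [0.5134, -0.0168]] [ 0.5934 -0.1169] [0.126  0.2156 0.1256 0.2217]
rect ((594.51953125, -121.84347534179688), (153.3478240966797, 242.17901611328125), 9.267802238464355)
c [0.5703 0.2045 0.061 ] [0.5033 0.2381 0.064 ]
d [0.5066 0.2283 0.061 ] [0.5678 0.2112 0.064 ]
hole1 [ 0.6229 -0.0961  0.073 ] [ 0.6231 -0.0903  0.076 ]
hole2 [ 0.5434 -0.0439  0.073 ] [ 0.542  -0.0382  0.076 ]
```

```bash
cat >> h.py <<'E'
def to(x,y,z,yaw):
    o=bot.get_obs();p=o['ee_pos'];a=o['eef_rot'][2];d=np.array([x,y,z])-p
    w=(yaw-a+np.pi)%(2*np.pi)-np.pi;
    ax=yaw  # shift in axes after the turn
    X=np.array([np.cos(ax),np.sin(ax)]);Y=np.array([np.sin(ax),-np.cos(ax)])
    print('turn(tool z)',round(-w,4),'then dx %.4f dy %.4f dz %.4f'%(d[:2]@X,d[:2]@Y,-d[2]), 'steps',np.linalg.norm(d)/.0417,'t',o['clock'])
E
python3 -c "
from h import *
to(.5,-.2,.228,.162);to(.569,.207,.228,.162)"
python3 jog.py '[[0,0,0,0.0684,0.5],[0,0,0,0.0684,0.5],[0.03,-0.026,0,0,0.5],[0.03,-0.026,0,0,0.5],[0.03,-0.026,0,0,0.5],[0.03,-0.026,0,0,0.5],[0.03,-0.026,0,0,0.5],[0.03,-0.026,0,0,0.5],[0.03,-0.026,0,0,0.5],[0.03,-0.026,0,0,0.5]]' 30
python3 jog.py '[[0.03,-0.028,0,0,0.5],[0.03,-0.028,0,0,0.5],[0.03,-0.028,0,0,0.5],[0.03,-0.028,0,0,0.5],[0.014,-0.035,0,0,0.5],[0.014,-0.035,0,0,0.5],[0.014,-0.035,0,0,0.5],[0.014,-0.035,0,0,0.5],[0.014,-0.035,0,0,0.5],[0.014,-0.035,0,0,0.5]]'
python3 -c "
from h import *
to(.569,.207,.12,.162)"
```

```text
clock: 0.93
ee_pos: [0.3881, -0.3516, 0.2285]
eef_rot: [-3.141, 0.0, 0.162]
ft_force: [0.6, -0.4, -0.1]
finger_gap: 0.504
grasp_force: 0.0
clock: 1.77
ee_pos: [0.5367, -0.0007, 0.2285]
eef_rot: [-3.142, 0.0, 0.162]
ft_force: [1.6, -0.6, -0.3]
finger_gap: 0.498
grasp_force: 0.0
turn(tool z) -0.0 then dx 0.0654 dy -0.1998 dz 0.1085 steps 5.673158091016366 t 1.7667
```

```bash
python3 jog.py '[[0.011,-0.0335,0,0,0.5],[0.011,-0.0335,0,0,0.5],[0.011,-0.0335,0.01,0,0.5],[0.011,-0.0335,0.02,0,0.5],[0.011,-0.0335,0.02,0,0.5],[0.011,-0.0335,0.02,0,0.5],[0,0,0.03,0,0.5],[0,0,0,0,0.5],[0,0,0,0,0.5]]'
python3 - <<'E'
from h import *
to(.569,.207,.12,.162)
ims=[]
for n in('top','scene'):
    im=vision.get_image(n);cv2.imwrite(f'pics/{n}1.png',im)
    u=proj(n,[.569,.207,.06])[0].astype(int);c=im[max(0,u[1]-50):u[1]+50,u[0]-50:u[0]+50];ims.append(cv2.resize(c,(400,400),interpolation=2))
cv2.imwrite('pics/p1.png',np.hstack(ims))
E
```

```text
clock: 2.52
ee_pos: [0.5687, 0.2062, 0.1276]
eef_rot: [3.141, 0.004, 0.163]
ft_force: [0.6, -0.9, 0.5]
finger_gap: 0.5
grasp_force: 0.0
turn(tool z) 0.0006 then dx 0.0005 dy -0.0007 dz 0.0076 steps 0.18385808742604373 t 2.5167
```

View pics/p1.png

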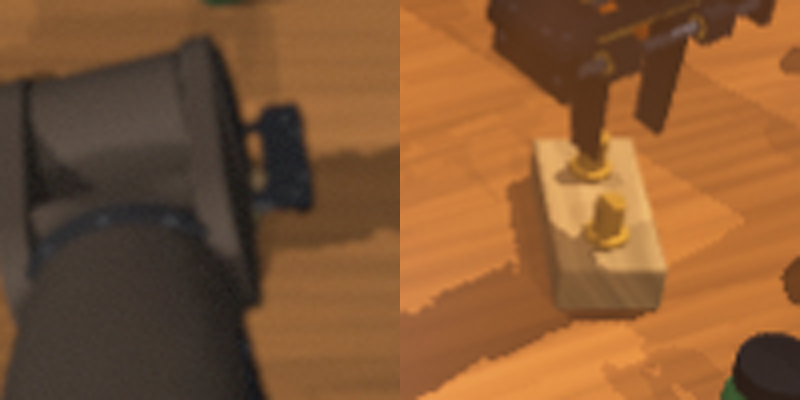

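The scene crop shows the fingers above the block, their tips at crop (585,150) and (650,130), with the near plug knob at (610,210). The arm blocks the top camera. I descend and grip gently.

```bash
python3 jog.py '[[0,0,0.03,0,0.5],[0,0,0.025,0,0.5],[0,0,0.017,0,0.5],[0,0,0,0,0.5],[0,0,0,0,0.1],[0,0,0,0,0.1],[0,0,0,0,0.1],[0,0,0,0,0.1]]' 5
python3 -c "
from h import *
o=bot.get_obs();print(o['ee_pos'],o['ft_force'],o['wrist_torque'])
for n in['scene']:cv2.imwrite('pics/s2.png',vision.get_image(n))
"
```

```text
clock: 3.28
ee_pos: [0.5701, 0.2063, 0.0581]
eef_rot: [-3.142, -0.002, 0.162]
ft_force: [0.2, -1.0, 0.3]
finger_gap: 0.278
grasp_force: 0.0
[0.57006732 0.20634435 0.05813842] [ 0.16921875 -1.02125646  0.31234737] [ 0.00261155 -0.01976331 -0.00012365]
```

```bash
python3 jog.py '[[0,0,0.002,0,0.1],[0,0,0,0,0.1],[0,0,0,0,0.1],[0,0,0,0,0.1],[0,0,0,0,0.1],[0,0,0,0,0.1]]' 5
python3 -c "
from h import *
o=bot.get_obs();print(o['ee_pos'],o['ft_force'],o['wrist_torque'])
"
```

```text
clock: 3.83
ee_pos: [0.57, 0.2065, 0.0555]
eef_rot: [3.142, -0.002, 0.162]
ft_force: [-0.1, -0.6, 5.5]
finger_gap: 0.206
grasp_force: 5.0
[0.5700461  0.20647722 0.05547753] [-0.09307582 -0.59407287  5.52661925] [-0.04690607 -0.00352163 -0.00213879]
```

```bash
python3 jog.py '[[0,0,-0.001,0,0.4],[0,0,0,0.05,0.4],[0,0,0,0.125,0.4],[0,0,0,0.125,0.4],[0,0,0,0.125,0.4],[0,0,0,0.125,0.4],[0,0,0,0.125,0.4],[0,0,0,0.125,0.4],[0,0,0,0.125,0.4],[0,0,0,0.125,0.4]]'
python3 jog.py '[[0,0,0,0.125,0.4],[0,0,0,0.125,0.4],[0,0,0,0.125,0.4],[0,0,0,0.125,0.4],[0,0,0,0.021,0.4],[0,0,0,0,0.1],[0,0,0,0,0.1],[0,0,0,0,0.1],[0,0,0,0,0.1],[0,0,0,0,0.1]]' 5
python3 -c "
from h import *
o=bot.get_obs();print(o['ee_pos'],o['ft_force'],o['wrist_torque'],o['qpos'])
"
```

```text
clock: 4.67
ee_pos: [0.5697, 0.205, 0.0557]
eef_rot: [-3.14, 0.004, -0.886]
ft_force: [-1.0, -1.4, -0.5]
finger_gap: 0.4
grasp_force: 0.0
clock: 5.5
ee_pos: [0.5605, 0.1447, 0.0344]
eef_rot: [-3.087, 0.165, -1.306]
ft_force: [0.3, -0.9, -0.4]
finger_gap: 0.138
grasp_force: 0.0
[0.56054799 0.14474561 0.03439362] [ 0.34454927 -0.92405225 -0.3924899 ] [-0.020508   -0.04546112 -0.04365353] [0.06108659 0.6797887  1.86765457 0.3110823  0.59674519 2.68457332]
```

Joint 6 hit its range and the tool drifted. I look before undoing it.

Run:
```python
from h import *
ims=[]
for n in('top','scene'):
    im=vision.get_image(n);cv2.imwrite(f'pics/{n}3.png',im)
    u=proj(n,[.55,.19,.06])[0].astype(int);c=im[max(0,u[1]-60):u[1]+60,u[0]-60:u[0]+60];ims.append(cv2.resize(c,(400,400),interpolation=2))
cv2.imwrite('pics/p3.png',np.hstack(ims))
```

```text
(no output)
```

View pics/p3.png

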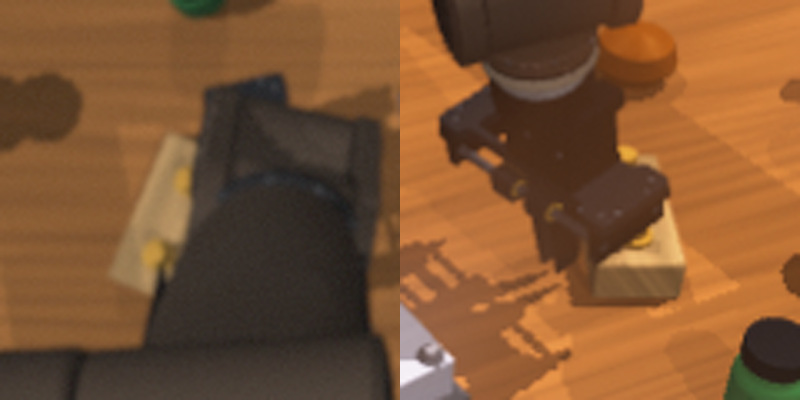

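Both brass plugs are still in the block, at top crop (183,180) and (153,253). The gripper stands beside the block on its -y side, tilted. I back up and turn back gently.

```bash
python3 jog.py '[[0,0,-0.02,0,0.3]]'; python3 jog.py '[[0,0,-0.02,0,0.3]]';python3 -c "
from h import *
print(bot.get_obs()['qpos'])
"
```

```text
clock: 5.68
ee_pos: [0.5587, 0.14, 0.0511]
eef_rot: [-3.089, 0.17, -1.304]
ft_force: [0.0, -0.1, -0.8]
finger_gap: 0.138
grasp_force: 0.0
clock: 5.77
ee_pos: [0.5586, 0.1346, 0.0719]
eef_rot: [-3.084, 0.173, -1.302]
ft_force: [0.1, 1.0, 0.1]
finger_gap: 0.198
grasp_force: 0.0
[0.03956032 0.61674345 1.85949605 0.29496412 0.66993036 2.6846293 ]
```

```bash
python3 jog.py '[[0,0,-0.03,0,0.4],[0,0,-0.03,0,0.4],[0,0,0,-0.125,0.4],[0,0,0,-0.125,0.4],[0,0,0,-0.125,0.4],[0,0,0,-0.125,0.4],[0,0,0,-0.125,0.4]]';python3 jog.py '[[0,0,0,-0.125,0.4],[0,0,0,-0.125,0.4],[0,0,0,-0.125,0.4],[0,0,0,-0.125,0.4],[0,0,0,-0.125,0.4],[0,0,0,-0.125,0.4],[0,0,0,-0.125,0.4],[0,0,0,-0.125,0.4],[0,0,0,0,0.4]]';python3 -c "
from h import *
print(bot.get_obs()['qpos'])
to(.57,.206,.056,1.733)
"
```

```text
clock: 6.35
ee_pos: [0.5572, 0.1192, 0.1292]
eef_rot: [-2.981, 0.108, -0.661]
ft_force: [-0.7, 0.8, 0.0]
finger_gap: 0.401
grasp_force: 0.0
clock: 7.1
ee_pos: [0.5572, 0.1193, 0.1291]
eef_rot: [-2.964, -0.075, 0.324]
ft_force: [0.2, -0.2, 0.5]
finger_gap: 0.399
grasp_force: 0.0
[0.0074319  0.52645663 1.83254723 0.27332466 0.78587722 1.05374036]
turn(tool z) -1.4093 then dx 0.0835 dy 0.0267 dz 0.0731 steps 2.737502850803198 t 7.1
```

The reached tilt (q4 = 0.27) became the commanded pose. The opposite joint-6 stop should drive q4 back to 0 in the same way. I raise a little and turn that way.

```bash
python3 jog.py '[[0,0,-0.03,-0.125,0.4],[0,0,-0.03,-0.125,0.4],[0,0,0,-0.125,0.4],[0,0,0,-0.125,0.4],[0,0,0,-0.125,0.4],[0,0,0,-0.125,0.4],[0,0,0,-0.125,0.4],[0,0,0,-0.125,0.4],[0,0,0,-0.125,0.4],[0,0,0,-0.125,0.4]]';python3 jog.py '[[0,0,0,-0.125,0.4],[0,0,0,-0.125,0.4],[0,0,0,-0.125,0.4],[0,0,0,-0.125,0.4],[0,0,0,-0.125,0.4],[0,0,0,-0.125,0.4],[0,0,0,-0.125,0.4],[0,0,0,-0.125,0.4],[0,0,0,-0.125,0.4],[0,0,0,-0.125,0.4]]';python3 jog.py '[[0,0,0,-0.125,0.4],[0,0,0,-0.125,0.4],[0,0,0,-0.125,0.4],[0,0,0,-0.125,0.4],[0,0,0,-0.125,0.4],[0,0,0,-0.125,0.4],[0,0,0,-0.125,0.4],[0,0,0,-0.125,0.4],[0,0,0,-0.125,0.4]]'; python3 -c "
from h import *
print(bot.get_obs()['qpos'])
"
```

```text
clock: 7.93
ee_pos: [0.5564, 0.1077, 0.1881]
eef_rot: [3.126, -0.192, 1.577]
ft_force: [-0.0, 0.0, 0.5]
finger_gap: 0.4
grasp_force: 0.0
clock: 8.77
ee_pos: [0.5563, 0.1078, 0.188]
eef_rot: [2.954, -0.046, 2.83]
ft_force: [-0.2, 0.0, 0.4]
finger_gap: 0.4
grasp_force: 0.0
clock: 9.52
ee_pos: [0.5564, 0.1078, 0.188]
eef_rot: [3.018, 0.149, -2.342]
ft_force: [-0.5, 0.1, -0.1]
finger_gap: 0.4
grasp_force: 0.0
[-0.01339085  0.44534881  1.78240352  0.24341584  0.91662759 -2.54213517]
```

```bash
python3 jog.py '[[0,0,0,-0.125,0.4],[0,0,0,-0.125,0.4],[0,0,0,-0.125,0.4]]'; python3 -c "
from h import *
print(bot.get_obs()['qpos'])
"
```

```text
clock: 9.77
ee_pos: [0.5592, 0.1464, 0.1985]
eef_rot: [3.101, 0.11, -2.027]
ft_force: [0.5, 0.0, 0.5]
finger_gap: 0.402
grasp_force: 0.0
[ 0.09017644  0.44553316  1.73800721  0.14223087  0.94020949 -2.6808426 ]
```

```bash
python3 jog.py '[[0,0,0,-0.125,0.4],[0,0,0,-0.06,0.4]]'; python3 -c "
from h import *
print(bot.get_obs()['qpos'])
"; python3 jog.py '[[0,0,0,0,0.4]]'; python3 -c "
from h import *
print(bot.get_obs()['qpos'])
"
```

```text
clock: 9.93
ee_pos: [0.5556, 0.1825, 0.2034]
eef_rot: [-3.139, 0.06, -1.887]
ft_force: [0.7, -0.4, -0.3]
finger_gap: 0.401
grasp_force: 0.0
[ 0.18160653  0.44810739  1.71362922  0.06299473  0.95010598 -2.67970048]
clock: 10.02
ee_pos: [0.5552, 0.1828, 0.2031]
eef_rot: [-3.14, 0.06, -1.887]
ft_force: [-0.6, 0.3, -0.6]
finger_gap: 0.401
grasp_force: 0.0
[ 0.18180726  0.44815798  1.71440929  0.06451616  0.94993813 -2.68020485]
```

```bash
python3 jog.py '[[0,0,0,-0.11,0.4],[0,0,0,0,0.4]]'; python3 -c "
from h import *
print(bot.get_obs()['qpos'])
"
```

```text
clock: 10.18
ee_pos: [0.5508, 0.2015, 0.2033]
eef_rot: [-3.119, 0.027, -1.809]
ft_force: [-0.7, 0.5, -0.6]
finger_gap: 0.398
grasp_force: 0.0
[ 0.23171124  0.45123248  1.70721351  0.01758437  0.95109248 -2.68127501]
```

```bash
python3 jog.py '[[0,0,0,-0.045,0.4]]' >/dev/null; python3 jog.py '[[0,0,0,0.125,0.4],[0,0,0,0.125,0.4],[0,0,0,0.125,0.4],[0,0,0,0.125,0.4],[0,0,0,0.125,0.4],[0,0,0,0.125,0.4],[0,0,0,0.125,0.4],[0,0,0,0.125,0.4],[0,0,0,0.125,0.4],[0,0,0,0.125,0.4]]';python3 jog.py '[[0,0,0,0.125,0.4],[0,0,0,0.125,0.4],[0,0,0,0.125,0.4],[0,0,0,0.125,0.4],[0,0,0,0.125,0.4],[0,0,0,0.125,0.4],[0,0,0,0.125,0.4],[0,0,0,0.125,0.4],[0,0,0,0.125,0.4],[0,0,0,0.125,0.4]]';  python3 jog.py '[[0,0,0,0.12,0.4],[0,0,0,0.12,0.4],[0,0,0,0,0.4]]'
cat >> h.py <<'E'
from scipy.spatial.transform import Rotation as Ro
def tt(x,y,z,yaw):
    "tilt-aware: turn about tool z to bring tool x heading to yaw, then shift in tool axes"
    o=bot.get_obs();R=Ro.from_euler('xyz',o['eef_rot']).as_matrix()
    a=np.arctan2(R[1,0],R[0,0]);w=(yaw-a+np.pi)%(2*np.pi)-np.pi
    R=R@Ro.from_rotvec([0,0,-w]).as_matrix();d=R.T@(np.array([x,y,z])-o['ee_pos'])
    print('turn %.4f'%-w,'shift',d.round(4),'rows %.1f'%(np.linalg.norm(d)/.0417),'tool z',R[:,2].round(3),'t',round(o['clock'],2))
E
python3 -c "
from h import *
print(bot.get_obs()['qpos'])
tt(.57,.206,.09,1.733)
im=vision.get_image('scene');cv2.imwrite('pics/s4.png',im);im2=vision.get_image('top')
u=proj('scene',[.55,.21,.06])[0].astype(int);v=proj('top',[.55,.19,.06])[0].astype(int)
cv2.imwrite('pics/p4.png',np.hstack([cv2.resize(i[max(0,a[1]-60):a[1]+60,a[0]-60:a[0]+60],(400,400),interpolation=2) for i,a in((im2,v),(im,u))]))
"
```

```text
clock: 11.1
ee_pos: [0.5494, 0.207, 0.2032]
eef_rot: [3.137, 0.032, -3.038]
ft_force: [0.4, 0.0, -0.0]
finger_gap: 0.4
grasp_force: 0.0
clock: 11.93
ee_pos: [0.5494, 0.207, 0.2032]
eef_rot: [3.11, 0.006, 1.995]
ft_force: [-0.0, -0.4, -0.3]
finger_gap: 0.399
grasp_force: 0.0
clock: 12.18
ee_pos: [0.5494, 0.2071, 0.2033]
eef_rot: [3.109, -0.002, 1.757]
ft_force: [-0.8, -0.4, 0.4]
finger_gap: 0.404
grasp_force: 0.0
[ 2.48125963e-01  4.52758956e-01  1.70457041e+00 -3.54951219e-04
  9.51935552e-01  6.25944705e-02]
turn 0.0236 shift [-0.0047  0.0164  0.1138] rows 2.8 tool z [ 0.031  0.008 -0.999] t 12.18
```

View pics/p4.png

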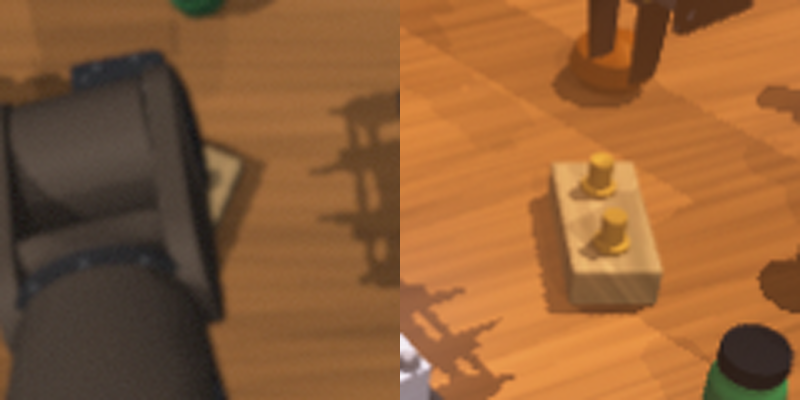

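Both spare plugs stand upright and home in the block, at scene crop (600,172) and (613,228). Residual tilt is only 0.03 rad. I descend with the gripper crosswise.

```bash
python3 jog.py '[[0,0.008,0.03,0.0236,0.4],[-0.0057,0.0084,0.035,0,0.4],[0,0,0.035,0,0.4],[0,0,0.03,0,0.4],[0,0,0.0165,0,0.4],[0,0,0,0,0.4],[0,0,0,0,0.4]]' 5;python3 -c "
from h import *
tt(.57,.206,.057,1.733)"
```

```text
clock: 12.87
ee_pos: [0.571, 0.206, 0.0572]
eef_rot: [3.11, -0.002, 1.743]
ft_force: [-0.1, -0.3, -0.1]
finger_gap: 0.402
grasp_force: 0.0
turn 0.0101 shift [ 0.0002 -0.001   0.0001] rows 0.0 tool z [ 0.03   0.007 -1.   ] t 12.87
```

```bash
for i in 1 2; do python3 jog.py '[[0,0,0,0,0.1],[0,0,0,0,0.1],[0,0,0,0,0.1]]' 5;python3 -c "
from h import *
o=bot.get_obs();print(o['ee_pos'].round(4),o['ft_force'].round(2),o['wrist_torque'].round(3))"; done
```

```text
clock: 13.12
ee_pos: [0.5717, 0.2064, 0.059]
eef_rot: [3.107, -0.002, 1.742]
ft_force: [-0.2, 0.0, 0.0]
finger_gap: 0.246
grasp_force: 0.0
[0.5717 0.2064 0.059 ] [-0.2   0.03  0.03] [-0.024 -0.138  0.047]
clock: 13.37
ee_pos: [0.5717, 0.2064, 0.0587]
eef_rot: [3.107, -0.002, 1.742]
ft_force: [-0.0, 0.9, 7.0]
finger_gap: 0.212
grasp_force: 5.0
[0.5717 0.2064 0.0587] [-0.03  0.86  7.  ] [ 0.004 -0.042  0.052]
```

```bash
python3 jog.py '[[0,0,0,0,0.4],[0,0,0,0,0.4],[0,0,0,0.125,0.4],[0,0,0,0.125,0.4],[0,0,0,0.125,0.4],[0,0,0,0.125,0.4],[0,0,0,0.125,0.4],[0,0,0,0.125,0.4],[0,0,0,0.125,0.4],[0,0,0,0.125,0.4]]';python3 jog.py '[[0,0,0,0.125,0.4],[0,0,0,0.125,0.4],[0,0,0,0.125,0.4],[0,0,0,0.125,0.4],[0,0,0,0.08,0.4],[0,0,0,0,0.4]]';python3 -c "
from h import *
tt(.571,.2064,.057,.162);print(bot.get_obs()['qpos'])"
```

```text
clock: 14.2
ee_pos: [0.5709, 0.2062, 0.0574]
eef_rot: [3.126, -0.028, 0.735]
ft_force: [-0.8, 0.1, -0.4]
finger_gap: 0.4
grasp_force: 0.0
clock: 14.7
ee_pos: [0.571, 0.2062, 0.0575]
eef_rot: [-3.139, -0.032, 0.158]
ft_force: [0.5, -0.0, -0.3]
finger_gap: 0.405
grasp_force: 0.0
turn -0.0043 shift [ 0.     -0.0002  0.0005] rows 0.0 tool z [ 0.031  0.008 -0.999] t 14.7
[ 2.37770132e-01  6.67961862e-01  1.77399534e+00 -3.00558991e-05
  6.67261881e-01  1.65081478e+00]
```

```bash
python3 jog.py '[[0,0,0,0,0.1],[0,0,0,0,0.1],[0,0,0,0,0.1],[0,0,0,0,0.1],[0,0,0,0,0.1],[0,0,-0.01,0,0.1],[0,0,-0.03,0,0.1],[0,0,-0.04,0,0.1],[0,0,-0.03,0,0.1]]' 25;python3 -c "
from h import *
tt(.5563,-.1059,.15,.162)"
```

```text
clock: 15.45
ee_pos: [0.5676, 0.2054, 0.1703]
eef_rot: [-3.139, -0.033, 0.162]
ft_force: [0.2, -1.0, 0.2]
finger_gap: 0.205
grasp_force: 25.0
turn -0.0003 shift [-0.062   0.3054  0.0175] rows 7.5 tool z [ 0.032  0.008 -0.999] t 15.45
```

```bash
python3 jog.py '[[-0.0069,0.034,0,0,0.1],[-0.0069,0.034,0,0,0.1],[-0.0069,0.034,0,0,0.1],[-0.0069,0.034,0,0,0.1],[-0.0069,0.034,0,0,0.1],[-0.0069,0.034,0,0,0.1],[-0.0069,0.034,0,0,0.1],[-0.0069,0.034,0,0,0.1],[-0.0068,0.0334,0.02,0,0.1],[0,0,0,0,0.1]]';python3 jog.py '[[0,0,0.03,0,0.1],[0,0,0.02,0,0.1],[0,0,0,0,0.1],[0,0,0,0,0.1]]';python3 -c "
from h import *
tt(.5563,-.1059,.1,.162)
im=vision.get_image('scene');cv2.imwrite('pics/s5.png',im)
u=proj('scene',[.58,-.09,.06])[0].astype(int)
cv2.imwrite('pics/p5.png',cv2.resize(im[u[1]-60:u[1]+40,u[0]-65:u[0]+65],(780,600),interpolation=2));print(u)
"
```

```text
clock: 16.28
ee_pos: [0.5552, -0.1105, 0.1432]
eef_rot: [-3.139, -0.031, 0.158]
ft_force: [-0.8, 0.2, -1.3]
finger_gap: 0.204
grasp_force: 25.0
clock: 16.62
ee_pos: [0.5575, -0.1051, 0.0949]
eef_rot: [-3.138, -0.031, 0.162]
ft_force: [-0.2, 0.1, -0.7]
finger_gap: 0.207
grasp_force: 25.0
turn -0.0004 shift [-0.0012  0.0005 -0.0052] rows 0.1 tool z [ 0.03   0.008 -1.   ] t 16.62
[246 244]
```

View pics/p5.png

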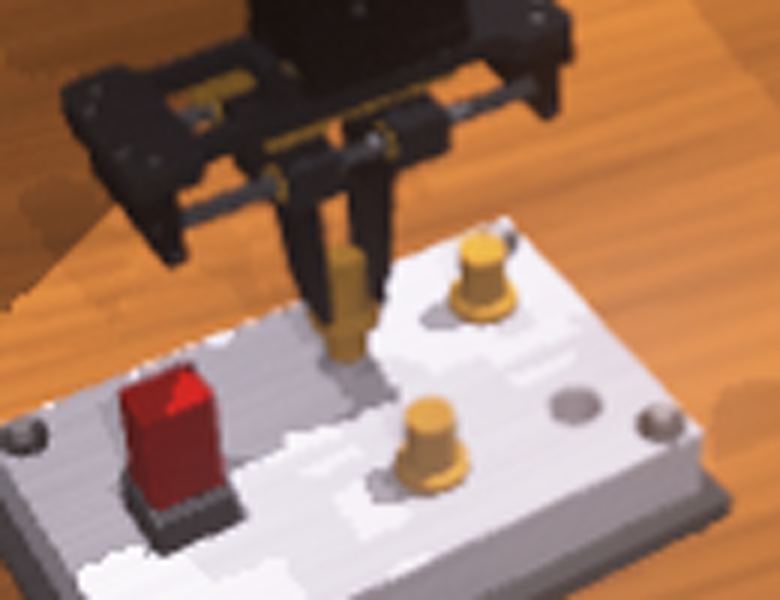

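The crop shows the held plug's foot at crop (348,358). Allowing for 5 mm of height, it sits over hole0 at (348,362) to within 1 mm. I lower it.

```bash
python3 jog.py '[[-0.0002,0,0.006,0,0.1],[-0.0002,0,0.005,0,0.1],[0,0,0,0,0.1]]';python3 jog.py '[[-0.0002,0,0.005,0,0.1],[-0.0001,0,0.004,0,0.1],[0,0,0,0,0.1]]'
```

```text
clock: 16.92
ee_pos: [0.5575, -0.1053, 0.0836]
eef_rot: [-3.139, -0.032, 0.162]
ft_force: [-1.3, -0.7, -1.8]
finger_gap: 0.204
grasp_force: 25.0
clock: 17.17
ee_pos: [0.5574, -0.1053, 0.074]
eef_rot: [-3.139, -0.032, 0.161]
ft_force: [-1.5, -0.2, -1.2]
finger_gap: 0.21
grasp_force: 25.0
```

```bash
python3 jog.py '[[0,0,0.004,0,0.1],[0,0,0.002,0,0.1],[0,0,0,0,0.1]]'
```

```text
clock: 17.42
ee_pos: [0.5578, -0.1053, 0.0693]
eef_rot: [-3.139, -0.033, 0.161]
ft_force: [-5.6, 1.2, 9.2]
finger_gap: 0.204
grasp_force: 25.0
```

```bash
python3 jog.py '[[0,0,0,0,0.4],[0,0,0,0,0.4],[0,0,-0.02,0,0.4],[0,0,-0.04,0,0.4],[0,0,-0.03,0,0.4]]';python3 -c "
from h import *
tt(.506,.232,.15,.162)
im=vision.get_image('scene');cv2.imwrite('pics/s6.png',im)"
```

```text
clock: 17.83
ee_pos: [0.5552, -0.1061, 0.16]
eef_rot: [-3.139, -0.033, 0.161]
ft_force: [0.9, -0.1, 0.7]
finger_gap: 0.393
grasp_force: 0.0
turn -0.0008 shift [ 0.0057 -0.3416  0.0111] rows 8.2 tool z [ 0.032  0.008 -0.999] t 17.83
```

```bash
python3 jog.py '[[0.0006,-0.038,0,0,0.4],[0.0006,-0.038,0,0,0.4],[0.0006,-0.038,0,0,0.4],[0.0006,-0.038,0,0,0.4],[0.0006,-0.038,0,0,0.4],[0.0006,-0.038,0,0,0.4],[0.0006,-0.038,0,0,0.4],[0.0006,-0.038,0,0,0.4],[0.0006,-0.038,0.02,0,0.4],[0,0,0.02,0,0.4]]' 5;python3 jog.py '[[0,0,0.01,0,0.4],[0,0,0,0,0.4],[0,0,0,0,0.4]]';python3 -c "
from h import *
tt(.506,.232,.057,.162)
im=vision.get_image('scene');cv2.imwrite('pics/s7.png',im)
u=proj('scene',[.52,.22,.06])[0].astype(int);im0=cv2.imread('pics/s6.png');a=proj('scene',[.58,-.09,.06])[0].astype(int)
cv2.imwrite('pics/p7.png',np.hstack([cv2.resize(i[u[1]-40:u[1]+40,u[0]-40:u[0]+40],(400,400),interpolation=2) for i,u in((im0,a),(im,u))]))"
```

```text
clock: 18.72
ee_pos: [0.5065, 0.2369, 0.1206]
eef_rot: [-3.138, -0.037, 0.165]
ft_force: [-0.2, -0.4, -0.3]
finger_gap: 0.4
grasp_force: 0.0
clock: 18.97
ee_pos: [0.5074, 0.2308, 0.1101]
eef_rot: [-3.139, -0.032, 0.16]
ft_force: [0.3, 0.3, 0.2]
finger_gap: 0.403
grasp_force: 0.0
turn -0.0016 shift [-0.0028 -0.0013  0.053 ] rows 1.3 tool z [ 0.031  0.007 -0.999] t 18.97
```

View pics/p7.png

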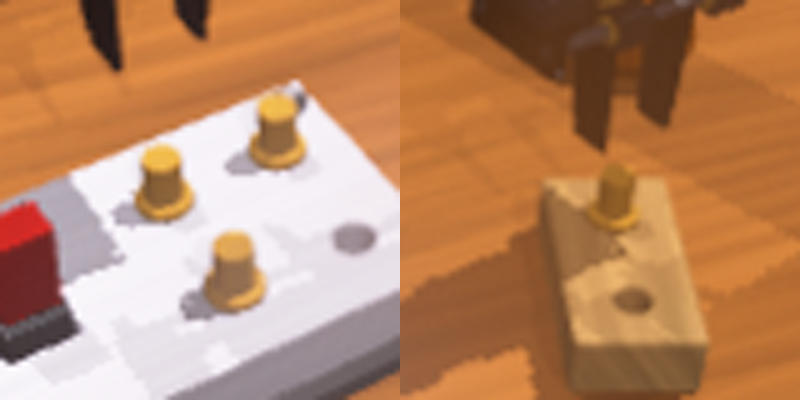

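Left: hole0's plug is seated with its flange flat, at crop (163,185). Right: the last spare is at (617,195) under the fingers. I descend and grip.

```bash
python3 jog.py '[[-0.0028,-0.001,0.025,0,0.4],[0,0,0.02,0,0.4],[0,0,0.008,0,0.4],[0,0,0,0,0.4],[0,0,0,0,0.1],[0,0,0,0,0.1],[0,0,0,0,0.1],[0,0,0,0,0.1]]' 8;python3 -c "
from h import *
o=bot.get_obs();print(o['ee_pos'],o['wrist_torque'])"; python3 jog.py '[[0,0,0,0,0.1],[0,0,0,0,0.1]]' 25;  python3 jog.py '[[0,0,-0.01,0,0.1],[0,0,-0.03,0,0.1],[0,0,-0.04,0,0.1],[0,0,-0.03,0,0.1]]' ;python3 -c "
from h import *
tt(.6148,-.0305,.12,.162)"
```

```text
clock: 19.68
ee_pos: [0.5064, 0.2326, 0.0583]
eef_rot: [-3.139, -0.034, 0.161]
ft_force: [-0.8, -1.1, 4.3]
finger_gap: 0.207
grasp_force: 8.0
[0.50643068 0.23262918 0.05832802] [-0.23326696  0.0057365  -0.0572065 ]
clock: 19.85
ee_pos: [0.5064, 0.2326, 0.0583]
eef_rot: [-3.139, -0.034, 0.161]
ft_force: [-0.5, -1.2, 6.8]
finger_gap: 0.201
grasp_force: 25.0
clock: 20.18
ee_pos: [0.5022, 0.2317, 0.1701]
eef_rot: [-3.139, -0.033, 0.161]
ft_force: [1.2, 0.4, -0.7]
finger_gap: 0.201
grasp_force: 25.0
turn -0.0005 shift [0.0671 0.2771 0.0516] rows 6.9 tool z [ 0.032  0.008 -0.999] t 20.18
```

```bash
python3 jog.py '[[0.0084,0.0346,0,0,0.1],[0.0084,0.0346,0,0,0.1],[0.0084,0.0346,0,0,0.1],[0.0084,0.0346,0,0,0.1],[0.0084,0.0346,0,0,0.1],[0.0084,0.0346,0,0,0.1],[0.0084,0.0346,0,0,0.1],[0.0084,0.0346,0.01,0,0.1],[0,0,0.03,0,0.1],[0,0,0.034,0,0.1]]';python3 jog.py '[[0,0,0,0,0.1],[0,0,0,0,0.1]]';python3 -c "
from h import *
tt(.6155,-.0302,.097,.162)
im=vision.get_image('scene');cv2.imwrite('pics/s8.png',im)
u=proj('scene',[.6155,-.0302,.06])[0].astype(int);print(u,proj('scene',[[.6155,-.0302,.046]]))
cv2.imwrite('pics/p8.png',cv2.resize(im[u[1]-50:u[1]+50,u[0]-65:u[0]+65],(780,600),interpolation=2))"
```

```text
clock: 21.02
ee_pos: [0.6169, -0.0324, 0.0961]
eef_rot: [-3.141, -0.037, 0.158]
ft_force: [0.5, -0.2, -1.4]
finger_gap: 0.203
grasp_force: 25.0
clock: 21.18
ee_pos: [0.6148, -0.03, 0.0945]
eef_rot: [-3.138, -0.03, 0.161]
ft_force: [-0.7, -0.4, -1.2]
finger_gap: 0.205
grasp_force: 25.0
turn -0.0007 shift [ 0.0007  0.0003 -0.0025] rows 0.1 tool z [ 0.029  0.008 -1.   ] t 21.18
[275 247] [[275.72263546 251.44023756]]
```

View pics/p8.png

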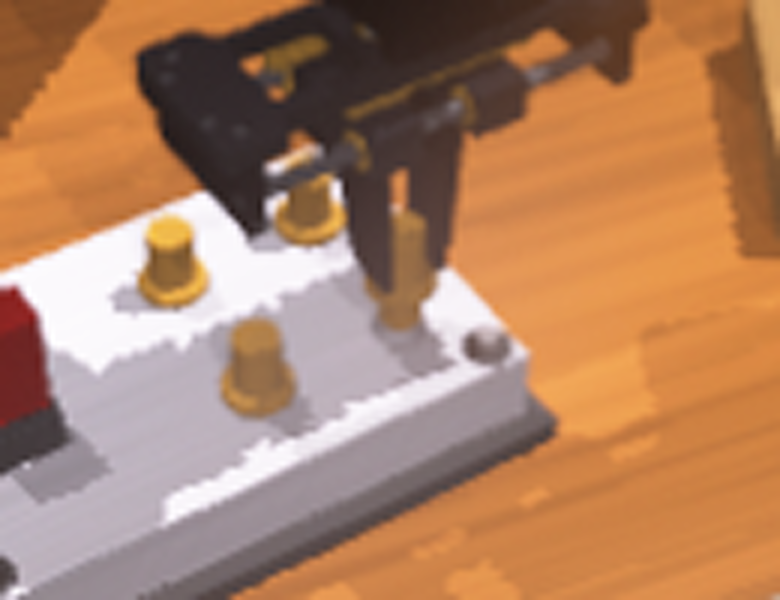

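The held plug's foot edge is at crop (403,331) and hole3 at (402,328), the same relation as at the first insertion. I lower it.

```bash
python3 jog.py '[[-0.0002,0,0.006,0,0.1],[-0.0002,0,0.005,0,0.1],[0,0,0,0,0.1]]';python3 jog.py '[[-0.0002,0,0.005,0,0.1],[-0.0001,0,0.003,0,0.1],[0,0,0,0,0.1]]'
```

```text
clock: 21.48
ee_pos: [0.6154, -0.0298, 0.0841]
eef_rot: [-3.139, -0.033, 0.162]
ft_force: [-0.5, -0.6, -0.1]
finger_gap: 0.205
grasp_force: 25.0
clock: 21.73
ee_pos: [0.6152, -0.03, 0.0752]
eef_rot: [-3.139, -0.032, 0.161]
ft_force: [-0.9, -0.2, -1.7]
finger_gap: 0.204
grasp_force: 25.0
```

```bash
python3 jog.py '[[0,0,0.004,0,0.1],[0,0,0.003,0,0.1],[0,0,0,0,0.1]]'
```

```text
clock: 21.98
ee_pos: [0.6162, -0.03, 0.0696]
eef_rot: [-3.139, -0.034, 0.161]
ft_force: [-0.6, 1.6, 8.1]
finger_gap: 0.202
grasp_force: 25.0
```

```bash
python3 jog.py '[[0,0,0,0,0.4],[0,0,0,0,0.4],[0,0,-0.02,0,0.4],[0,0,-0.04,0,0.4],[0,0,-0.035,0,0.4],[0,0,-0.01,0,0.6],[0,0,0,0,0.6]]';python3 -c "
from h import *
tt(.6061,-.1886,.11,.162)
im=vision.get_image('scene');cv2.imwrite('pics/s9.png',im)"
```

```text
clock: 22.57
ee_pos: [0.6134, -0.0311, 0.1765]
eef_rot: [-3.141, -0.038, 0.161]
ft_force: [-0.1, -0.1, -1.3]
finger_gap: 0.487
grasp_force: 0.0
turn -0.0007 shift [-0.0351  0.1543  0.0651] rows 4.1 tool z [ 0.037  0.007 -0.999] t 22.57
```

```bash
python3 jog.py '[[-0.007,0.0309,0,0,0.6],[-0.007,0.0309,0,0,0.6],[-0.007,0.0309,0,0,0.6],[-0.007,0.0309,0,0,0.6],[-0.007,0.0307,0,0,0.6],[0,0,0.02,0,0.6],[0,0,0,0,0.6],[0,0,0,0,0.6]]';python3 -c "
from h import *
tt(.6061,-.1886,.09,.162)
im=vision.get_image('scene');cv2.imwrite('pics/s10.png',im)
u=proj('scene',[.606,-.15,.08])[0].astype(int);print(u)
cv2.imwrite('pics/p10.png',cv2.resize(im[u[1]-60:u[1]+60,u[0]-70:u[0]+70],(700,600),interpolation=2))"
```

```text
clock: 23.28
ee_pos: [0.6021, -0.1882, 0.1496]
eef_rot: [-3.136, -0.029, 0.161]
ft_force: [-0.0, 0.3, 0.0]
finger_gap: 0.599
grasp_force: 0.0
turn -0.0014 shift [0.0021 0.0013 0.0597] rows 1.4 tool z [ 0.027  0.01  -1.   ] t 23.28
[225 252]
```

View pics/p10.png

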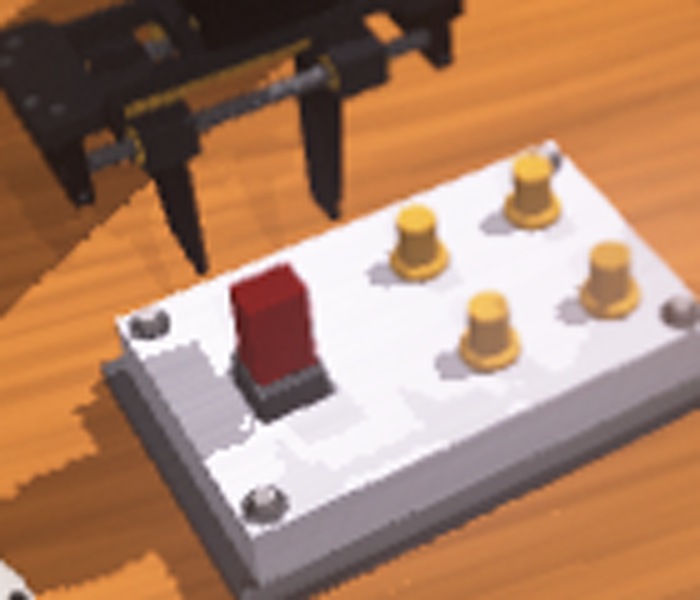

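All four holes show plugs with their flanges flat, and the fingers straddle the red tab at crop (272,320). That was the eleventh picture, one over the limit of ten, so from here I use only numbers.

```bash
python3 jog.py '[[0.0021,0.001,0.03,0,0.6],[0,0,0.025,0,0.6],[0,0,0.007,0,0.6],[0,0,0,0,0.6]]';python3 jog.py '[[0,0,0,0,0.2],[0,0,0,0,0.2],[0,0,0,0,0.2],[0,0,0,0,0.2],[0,0,0,0,0.2],[0,0,0,0,0.2]]' 25
```

```text
clock: 23.67
ee_pos: [0.6069, -0.1876, 0.0888]
eef_rot: [-3.137, -0.03, 0.162]
ft_force: [-0.3, 0.3, -0.1]
finger_gap: 0.602
grasp_force: 0.0
clock: 24.17
ee_pos: [0.6076, -0.1887, 0.0912]
eef_rot: [-3.139, -0.034, 0.161]
ft_force: [-0.7, 3.4, 7.3]
finger_gap: 0.318
grasp_force: 25.0
```

```bash
python3 jog.py '[[-0.003,0,0,0,0.2],[-0.003,0,0,0,0.2],[0,0,0,0,0.2]]'; python3 jog.py '[[-0.002,0,0,0,0.2],[-0.002,0,0,0,0.2],[0,0,0,0,0.2]]'
```

```text
clock: 24.42
ee_pos: [0.6037, -0.1894, 0.0915]
eef_rot: [-3.141, -0.039, 0.161]
ft_force: [9.5, 6.5, 4.8]
finger_gap: 0.317
grasp_force: 25.0
clock: 24.67
ee_pos: [0.6004, -0.19, 0.0918]
eef_rot: [-3.141, -0.04, 0.161]
ft_force: [11.8, 8.0, 5.7]
finger_gap: 0.318
grasp_force: 25.0
```

```bash
python3 jog.py '[[-0.002,0,-0.001,0,0.2],[-0.001,0,-0.002,0,0.2],[0,0,0,0,0.2]]'; python3 jog.py '[[0,0,-0.002,0,0.2],[0,0,0,0,0.2]]'
```

```text
clock: 24.92
ee_pos: [0.5959, -0.1906, 0.0927]
eef_rot: [-3.14, -0.036, 0.161]
ft_force: [9.2, 3.9, -8.2]
finger_gap: 0.316
grasp_force: 25.0
clock: 25.08
ee_pos: [0.5955, -0.1906, 0.0937]
eef_rot: [-3.139, -0.034, 0.161]
ft_force: [12.0, 2.2, -21.4]
finger_gap: 0.314
grasp_force: 25.0
```

```bash
python3 jog.py '[[0.004,0,0,0,0.2],[0.004,0,0,0,0.2],[0.003,0,0,0,0.2],[0,0,0,0,0.2]]'; python3 jog.py '[[0.004,0,0,0,0.2],[0.004,0,0,0,0.2],[0.003,0,0,0,0.2],[0,0,0,0,0.2]]'
```

```text
clock: 25.42
ee_pos: [0.6034, -0.1892, 0.0944]
eef_rot: [-3.137, -0.027, 0.162]
ft_force: [-7.6, -3.4, -3.8]
finger_gap: 0.313
grasp_force: 25.0
clock: 25.75
ee_pos: [0.6142, -0.1875, 0.0956]
eef_rot: [-3.138, -0.028, 0.162]
ft_force: [-11.1, -1.8, 5.0]
finger_gap: 0.314
grasp_force: 25.0
```

```bash
python3 jog.py '[[0.003,0,-0.001,0,0.2],[0.002,0,-0.001,0,0.2],[0,0,0,0,0.2]]'; python3 jog.py '[[0,0,-0.001,0,0.2],[0,0,0,0,0.2]]'
```

```text
clock: 26.0
ee_pos: [0.6185, -0.1868, 0.0964]
eef_rot: [-3.137, -0.026, 0.162]
ft_force: [-9.9, -3.2, -6.4]
finger_gap: 0.315
grasp_force: 25.0
clock: 26.17
ee_pos: [0.6182, -0.1868, 0.0965]
eef_rot: [-3.137, -0.026, 0.161]
ft_force: [-7.6, -4.5, -15.5]
finger_gap: 0.313
grasp_force: 25.0
```

Run:
```python
from h import *
def red(im):
    H,S,V=cv2.split(cv2.cvtColor(im,cv2.COLOR_BGR2HSV));m=((((H<6)|(H>174))&(S>140)&(V>50)).astype(np.uint8)*255)
    return blobs(m,190,215,235,275,15)
for n in['pics/s9.png']: print(red(cv2.imread(n)))
im=vision.get_image('scene');cv2.imwrite('pics/s11.png',im);print(red(im))
a=cv2.imread('pics/s9.png')
# plate rise: compare front-right edge patch shift by phase correlation
p=lambda i:np.float32(cv2.cvtColor(i,6)[270:312,185:240])
print(cv2.phaseCorrelate(p(a),p(im)))
```

```text
[([209.05, 256.56], [201, 245, 17, 24, 277])]
[([211.63, 256.06], [205, 246, 13, 23, 218])]
((0.0706697137746346, 0.5179100952660214), 0.9110986216862996)
```

```bash
python3 jog.py '[[-0.004,0,0,0,0.2],[-0.004,0,0,0,0.2],[-0.004,0,0,0,0.2],[0,0,0,0,0.2]]'; python3 jog.py '[[-0.004,0,-0.001,0,0.2],[-0.004,0,0,0,0.2],[-0.004,0,0,0,0.2],[-0.002,0,0,0,0.2],[0,0,0,0,0.2]]';python3 jog.py '[[0,0,-0.002,0,0.2],[0,0,0,0,0.2]]'
```

```text
clock: 26.55
ee_pos: [0.6099, -0.1884, 0.0986]
eef_rot: [-3.14, -0.036, 0.161]
ft_force: [6.4, 2.7, -10.7]
finger_gap: 0.311
grasp_force: 25.0
clock: 26.97
ee_pos: [0.5976, -0.1905, 0.1005]
eef_rot: [-3.141, -0.039, 0.161]
ft_force: [10.5, 5.6, -1.7]
finger_gap: 0.313
grasp_force: 25.0
clock: 27.13
ee_pos: [0.5966, -0.1905, 0.101]
eef_rot: [-3.14, -0.036, 0.161]
ft_force: [9.2, 2.8, -12.3]
finger_gap: 0.314
grasp_force: 25.0
```

```bash
python3 jog.py '[[0.004,0,0,0,0.2],[0.004,0,0,0,0.2],[0.004,0,0,0,0.2],[0,0,0,0,0.2]]'
python3 - <<'E'
from h import *
im=vision.get_image('scene');cv2.imwrite('pics/s12.png',im);a=cv2.imread('pics/s9.png')
for i in(a,im):
    for u in (208,210,212): print(u,[f"{i[v,u,2]}/{i[v,u,1]}" for v in range(240,286,2)])
E
```

```text
clock: 27.47
ee_pos: [0.6059, -0.1889, 0.1017]
eef_rot: [-3.138, -0.029, 0.162]
ft_force: [-8.9, -1.1, 1.5]
finger_gap: 0.316
grasp_force: 25.0
208 ['224/140', '223/141', '250/246', '161/77', '140/39', '142/39', '142/39', '115/38', '115/39', '113/39', '114/40', '112/40', '113/40', '113/39', '119/42', '70/61', '69/60', '68/59', '95/87', '196/186', '186/177', '190/179', '193/183']
210 ['224/140', '240/206', '230/205', '141/40', '142/39', '141/39', '131/39', '114/39', '114/40', '113/39', '114/39', '113/40', '113/40', '114/41', '82/59', '74/65', '71/62', '71/62', '154/144', '194/183', '185/176', '193/183', '191/181']
212 ['222/139', '250/244', '217/178', '142/41', '143/41', '146/41', '120/40', '114/40', '113/40', '114/41', '112/40', '113/41', '114/41', '109/42', '72/62', '72/63', '72/62', '77/68', '154/145', '188/178', '187/179', '194/185', '195/185']
208 ['202/123', '153/64', '133/36', '112/35', '106/35', '109/36', '108/36', '109/36', '109/36', '109/37', '109/38', '110/38', '110/39', '68/57', '66/59', '65/58', '66/59', '67/60', '85/76', '190/181', '234/229', '235/230', '237/232']
210 ['196/118', '137/35', '133/35', '106/34', '117/37', '109/37', '107/36', '109/37', '109/37', '110/38', '110/39', '111/40', '88/46', '67/61', '67/60', '68/60', '69/61', '69/62', '143/134', '149/138', '233/227', '238/232', '236/231']
212 ['93/61', '113/35', '117/36', '107/36', '112/37', '109/37', '109/38', '109/38', '109/39', '109/39', '109/40', '109/40', '78/57', '70/63', '68/61', '69/62', '69/62', '75/67', '149/141', '232/227', '234/230', '239/234', '238/233']
```

```bash
python3 jog.py '[[0.004,0,0,0,0.2],[0.004,0,0,0,0.2],[0.004,0,-0.001,0,0.2],[0.001,0,0,0,0.2],[0,0,0,0,0.2]]';python3 jog.py '[[0,0,-0.002,0,0.2],[0,0,0,0,0.2]]'
```

```text
clock: 27.93
ee_pos: [0.6181, -0.1869, 0.1029]
eef_rot: [-3.138, -0.028, 0.162]
ft_force: [-10.5, -2.4, 0.5]
finger_gap: 0.316
grasp_force: 25.0
clock: 28.1
ee_pos: [0.6176, -0.1869, 0.1032]
eef_rot: [-3.137, -0.027, 0.162]
ft_force: [-6.0, -5.5, -12.4]
finger_gap: 0.31
grasp_force: 25.0
```

Swing back again.

```bash
python3 jog.py '[[-0.004,0,0,0,0.2],[-0.004,0,0,0,0.2],[-0.004,0,0,0,0.2],[0,0,0,0,0.2]]'; python3 jog.py '[[-0.004,0,-0.001,0,0.2],[-0.004,0,0,0,0.2],[-0.004,0,0,0,0.2],[0,0,0,0,0.2]]';python3 jog.py '[[0,0,-0.001,0,0.2],[0,0,0,0,0.2]]'
```

```text
clock: 28.43
ee_pos: [0.609, -0.1886, 0.1051]
eef_rot: [-3.14, -0.037, 0.161]
ft_force: [5.5, 2.6, -10.0]
finger_gap: 0.313
grasp_force: 25.0
clock: 28.77
ee_pos: [0.5969, -0.1906, 0.1069]
eef_rot: [-3.14, -0.036, 0.161]
ft_force: [-1.0, 4.2, 6.6]
finger_gap: 0.316
grasp_force: 25.0
clock: 28.93
ee_pos: [0.597, -0.1907, 0.107]
eef_rot: [-3.14, -0.035, 0.161]
ft_force: [3.9, 3.2, 4.9]
finger_gap: 0.315
grasp_force: 25.0
```

```bash
python3 jog.py '[[0.004,0,0,0,0.2],[0.004,0,0,0,0.2],[0.003,0,0,0,0.2],[0,0,0,0,0.2]]'
python3 - <<'E'
from h import *
im=vision.get_image('scene');cv2.imwrite('pics/s13.png',im);a=cv2.imread('pics/s9.png')
for u in (208,210,212): print(u,[f"{im[v,u,2]}/{im[v,u,1]}" for v in range(236,286,2)])
def edge(i,n):
    H,S,V=cv2.split(cv2.cvtColor(i,cv2.COLOR_BGR2HSV));m=((((H<6)|(H>174))&(S>140)&(V>50)).astype(np.uint8)*255)
    m[:, :190]=0;m[:,235:]=0;m[:215]=0;m[280:]=0
    for v in range(238,274,4):
        x=np.nonzero(m[v])[0]; print(n,v,(x.min(),x.max()) if len(x) else None)
edge(a,'a');edge(im,'b')
E
```

```text
clock: 29.27
ee_pos: [0.6063, -0.1892, 0.1078]
eef_rot: [-3.139, -0.031, 0.162]
ft_force: [-9.4, -0.0, 16.9]
finger_gap: 0.318
grasp_force: 25.0
208 ['198/121', '186/110', '131/34', '130/36', '110/34', '111/35', '109/35', '108/36', '110/36', '110/37', '110/36', '111/38', '112/39', '107/39', '64/56', '67/60', '67/60', '67/59', '68/60', '69/61', '88/80', '190/181', '248/245', '248/244', '238/232']
210 ['182/113', '165/73', '133/35', '114/35', '110/34', '110/35', '110/35', '110/37', '110/37', '111/38', '110/39', '111/39', '111/39', '76/46', '68/61', '67/60', '67/60', '70/62', '71/63', '70/62', '144/134', '183/172', '234/228', '238/233', '236/231']
212 ['43/35', '43/35', '110/35', '106/35', '111/35', '110/37', '110/37', '110/38', '109/37', '110/38', '110/38', '110/39', '113/41', '68/56', '68/61', '68/61', '69/62', '71/63', '71/63', '77/69', '149/141', '232/227', '234/229', '238/234', '239/234']
a 238 None
a 242 None
a 246 (np.int64(209), np.int64(212))
a 250 (np.int64(201), np.int64(215))
a 254 (np.int64(202), np.int64(215))
a 258 (np.int64(203), np.int64(216))
a 262 (np.int64(203), np.int64(216))
a 266 (np.int64(205), np.int64(212))
a 270 None
b 238 None
b 242 (np.int64(202), np.int64(213))
b 246 (np.int64(203), np.int64(215))
b 250 (np.int64(204), np.int64(215))
b 254 (np.int64(204), np.int64(215))
b 258 (np.int64(205), np.int64(216))
b 262 (np.int64(205), np.int64(208))
b 266 None
b 270 None
```

```bash
python3 jog.py '[[0.002,0,-0.002,0,0.2],[0,0,-0.001,0,0.2],[0,0,0,0,0.2]]';python3 jog.py '[[0.002,0,-0.002,0,0.2],[0,0,0,0,0.2]]'
```

```text
clock: 29.57
ee_pos: [0.6078, -0.1888, 0.1088]
eef_rot: [-3.138, -0.03, 0.162]
ft_force: [-5.0, -0.5, -1.0]
finger_gap: 0.313
grasp_force: 25.0
clock: 29.73
ee_pos: [0.6104, -0.1883, 0.1111]
eef_rot: [-3.138, -0.031, 0.161]
ft_force: [-4.7, -0.4, -4.4]
finger_gap: 0.31
grasp_force: 25.0
```

```bash
python3 jog.py '[[0,0,-0.002,0,0.2],[0,0,-0.001,0,0.2],[0,0,0,0,0.2]]';python3 jog.py '[[-0.001,0,-0.003,0,0.2],[0,0,0,0,0.2]]'
```

```text
clock: 29.98
ee_pos: [0.6105, -0.1883, 0.1145]
eef_rot: [-3.139, -0.032, 0.161]
ft_force: [-4.0, -0.3, -3.2]
finger_gap: 0.314
grasp_force: 25.0
clock: 30.15
ee_pos: [0.6105, -0.1888, 0.1184]
eef_rot: [-3.14, -0.035, 0.161]
ft_force: [-0.3, 0.0, -1.6]
finger_gap: 0.316
grasp_force: 25.0
```

```bash
python3 jog.py '[[0,0,-0.003,0,0.2],[0,0,-0.004,0,0.2],[0,0,-0.004,0,0.2],[0,0,0,0,0.2],[0,0,0,0,0.2],[0,0,0,0,0.2]]' 35
python3 - <<'E'
from h import *
im=vision.get_image('scene');cv2.imwrite('pics/s14.png',im);a=cv2.imread('pics/s9.png')
for u in (204,206,208,210,212): print(u,[f"{im[v,u,2]}/{im[v,u,1]}" for v in range(226,286,2)])
H,S,V=cv2.split(cv2.cvtColor(im,cv2.COLOR_BGR2HSV));m=((((H<6)|(H>174))&(S>140)&(V>50)).astype(np.uint8)*255)
m[:, :190]=0;m[:,235:]=0;m[:215]=0;m[280:]=0
for v in range(226,274,4):
    x=np.nonzero(m[v])[0]; print(v,(x.min(),x.max()) if len(x) else None)
d=((V<85)&(S<60)).astype(np.uint8)
for v in range(250,284,2):
    x=np.nonzero(d[v,195:240])[0]+195; print('d',v,(x.min(),x.max()) if len(x) else None)
h9=[bot.get_obs()['ft_force'].round(2)];print(h9)
p=lambda i:np.float32(cv2.cvtColor(i,6)[270:312,185:240])
print(cv2.phaseCorrelate(p(a),p(im)))
R={'scene':(160,180,380,320)}
for i in(a,im):
    H,S,V=cv2.split(cv2.cvtColor(i,cv2.COLOR_BGR2HSV));b=((H>10)&(H<28)&(S>125)&(V>90)).astype(np.uint8)*255
    print([x for x in blobs(b,232,218,292,268,20)])
E
```

```text
clock: 30.65
ee_pos: [0.6092, -0.1886, 0.1284]
eef_rot: [-3.139, -0.033, 0.161]
ft_force: [0.4, -0.4, -2.6]
finger_gap: 0.31
grasp_force: 35.0
204 ['194/119', '212/131', '214/133', '196/120', '163/67', '134/34', '131/34', '105/34', '113/35', '110/34', '110/36', '109/36', '97/36', '80/37', '102/36', '94/37', '70/57', '61/54', '59/52', '61/53', '61/53', '143/101', '130/119', '154/145', '183/174', '188/179', '190/181', '190/181', '187/179', '250/247']
206 ['211/131', '215/134', '210/130', '196/121', '144/45', '134/34', '115/34', '116/35', '109/33', '110/35', '109/36', '110/37', '109/37', '110/37', '111/39', '110/38', '67/54', '66/59', '67/59', '68/61', '64/57', '62/54', '88/80', '147/137', '152/142', '174/165', '188/178', '188/179', '248/245', '251/248']
208 ['217/136', '214/133', '205/127', '175/84', '133/34', '135/36', '113/34', '111/35', '109/35', '109/36', '110/36', '111/37', '110/37', '111/38', '111/38', '97/42', '66/59', '69/61', '68/60', '69/61', '70/62', '68/61', '69/60', '237/232', '186/177', '162/147', '192/182', '183/174', '249/246', '250/248']
210 ['185/113', '194/119', '182
[... 1319 characters left out ...]
rray([ 0.25, -0.57, -3.58])]
((-0.16270191800016676, 0.5628769935526421), 0.7487420046771014)
[([266.93, 225.68], [232, 218, 60, 30, 692]), ([260.91, 230.49], [256, 223, 11, 15, 112]), ([238.18, 240.91], [233, 234, 11, 14, 114]), ([276.62, 243.34], [274, 241, 6, 6, 32]), ([277.43, 252.0], [272, 248, 10, 8, 35]), ([251.86, 253.39], [249, 251, 7, 6, 36]), ([249.38, 262.62], [247, 259, 6, 7, 21])]
[([266.94, 225.6], [232, 218, 60, 30, 700]), ([260.97, 230.45], [256, 223, 11, 15, 112]), ([238.18, 240.91], [233, 234, 11, 14, 114]), ([276.6, 243.17], [274, 241, 6, 6, 30]), ([279.12, 251.71], [276, 248, 6, 7, 24]), ([252.06, 253.43], [249, 251, 7, 6, 35]), ([252.61, 262.22], [247, 258, 11, 8, 41])]
```

The insert is free, with its foot about 12 mm clear of the plate. It is upright, the plate is down and the plug blobs haven't moved. I hand in.

```bash
python3 -c "
from plant import bot, vision
print(bot.close_job())"
```

```text
the job is handed in; nothing more can be done
None
```

I handed the job in at about 31 s; no verdict came back. By my measurements all four holes are plugged home, and the insert is rocked loose and held upright about 12 mm above its pocket, with the plate down and the plugs in place; I viewed 11 pictures, one over the limit of 10.

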